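# Find the heavy side of a turntable disc

## Robot

A 6-joint arm with a two-finger parallel gripper is mounted at the origin on the work surface. World frame = base frame: x ahead of the robot, y to its left, z up, the work surface at z = 0. Lengths are in m, angles in degrees, forces in N, time in s.
With the tool pointing down it reaches from about 0.25 to 0.775 m from the base axis. Payload 4 kg.
Tool frame: the origin (TCP) lies at the very end of the fingers, on their centre line; the grasp point (between the pads) lies 19 mm behind it; z points along the fingers, y is the line along which they close (so a half turn about z gives the same grasp; the last joint's range is limited). The gripper opens to 94 mm and grips with 3 to 60 N. Pads are 16 mm wide; open, the fingers measure 119 mm over their backs; the gripper's body (75 mm by 177 mm) begins 78 mm behind the grasp point.
Start: joints at [-79.761, 4.996, 78.535, -0, 96.463, -5.907], TCP at [0.153, -0.528, 0.206] pointing down, gripper open.
Joint ranges: [-177.83, 177.83], [-43.37, 116.18], [15.69, 146.23], [-61.86, 241.86], [9.47, 152.12], [-147.06, 147.06]. Speed limits (degrees/s): [159.86, 159.86, 180, 180, 180, 180].

## Interface

Orientations are given as [roll, pitch, yaw] about the fixed x, y, z axes, in that order (R = Rz(yaw) Ry(pitch) Rx(roll)).
In Python, from plant import telemetry, cams, workorder, spotter gives the robot as it stands.
- The arm moves only by the shell command python3 -m inch 'ROWS' [OPENING] [FORCE]. ROWS is a JSON object of lists of equal length, an entry for each row: "slide": the shift along the tool's x, y, z each as a share of 0.025 m, from -1 to 1, a list of three; "twist": the turn about the tool's z as a share of pi rad, from -1 to 1. A call has 1 to 5 rows; each row shifts and turns the commanded pose from where the row before left it, along the tool's axes as they then stand; what a row does not reach is not made up. A row lasts 1/10 s, in which the tool goes at most 50 mm and 8.59 degrees, less where a joint would pass 70% of its speed; a pose out of reach is approached as far as the arm can. A call with a number of a shift or a turn outside -1 to 1 is refused whole. A call with a gripper value outside its range is refused whole. OPENING is the opening, from 0 (shut) to 1 (fully open), set as the call begins (- or left out, the last holds). The fingers move at their own pace and stop on an object; FORCE is the grip in N (left out, the last holds). Time passes only in rows, so rows that do not move let the fingers close. It gives the time, the measured TCP pose, the force, the opening and the grip force at its end, in the units of the state.
- telemetry.sense(): the state, without advancing time (a new reading comes with each control period).
- cams.snapshot(name): name is "scene" or "side" or "wrist"; returns (picture, depth): 384x512x3 uint8, red, green, blue; 384x512 float32, m along the optical axis (not along the pixel's ray), 0 where there is no reading.
- cams.camera_info(name): a dict with "vfov" (degrees; the focal length in pixels is half the picture's height over the tangent of half this angle, whatever the lens; pixels are square), "cx", "cy" (the principal point, pixels), "rvec" (rotation vector, rad) and "tvec" (3), from world to camera coordinates, as OpenCV has them; the wrist camera has in their place "tool_from_camera" (4x4, takes a point from camera to tool coordinates, whose origin is the TCP and whose axes are the flange's). Camera axes: x right, y down, z forward; pixel columns grow to the right and rows downward; lengths in m; the calibration is good to about 2 mm. A picture is of the moment at which its call begins: read the wrist's pose just before it. camera_info takes no time and is no camera call.
- workorder.job_done(): hands the job in; it is judged then, once.
Trained networks look in the newest picture that a camera, given by its name, has taken for a name from the list of things; names that differ only in an ending like _2 or _b are one class to them, and where a whole thing is asked for, a point or a joint stands for the part that bears it (a point fixed in the world has none). Each returns a list of dicts, best first, with "p" (0 to 1); they miss things now and then, are a little off and sometimes report something else, mostly with a low value. They report only what shows in the picture. A call takes as long as a camera call.
- spotter.find_in(camera, label): "extent" ([left, top, right, bottom] in pixels, round what is visible of it).
- spotter.masks_of(camera, label): "mask" (384x512 bool, what is visible of it) and "extent" ([left, top, right, bottom] in pixels, round what is visible of it).
- spotter.pinpoint(camera, label): "point" ([column, row] in pixels: a listed point, or the origin of a listed thing).
The state is a dict: "t": time; "q": joint angles; "joint_vel": joint speeds; "joint_efforts": joint torques, N m; "eef_pos": TCP position; "orientation": TCP orientation; "contact_force": force on the tool from outside, world axes, zero at the start; "moment": the same for the moment, N m; "gripper_width": finger opening in m; "finger_force": force on a finger pad.
Only numpy, scipy, OpenCV 4.12 (cv2) and the standard library are available. Lean on these libraries where they do the work, as an engineer would, in place of code of your own. Each camera call takes 0.05 s, during which the arm holds its last target. There are 200 camera calls.

## Task

The potter's new turntable disc is on the balancing stand and is heavier on one side, which cannot be seen. Take the disc's handle and turn the disc round to feel where the heavy side is, then turn the heavy side straight down and hold it there: the job finishes with the handle still firmly in the fingers and the disc at rest. Leave the bowl, the cup and the wooden rib where they are.

Things in the scene. Friction and masses are not known exactly. Their poses are not given: they have to be found in the camera images.
- stand: Balancing stand fixed to the bench: dark base plate 180 x 160 x 20 mm, grey post behind the disc. Origin on the bench under the disc's centre. Its y axis is the disc's level spindle; the handle is on the -y side. z is up. The disc is 150 mm across, 30 mm thick (faces 15 mm either side of its centre).
- stand_axis (a point): Centre of the disc on the spindle axis, 160 mm above the bench. The bearing drags evenly with about 0.3 N m both ways, more than the unbalance, and may hide it at rest: compare turning both ways. The unbalance adds or takes away 0.16 to 0.25 N m when the heavy side is level with the spindle (hard to lift, easy to lower). The heavy side may lie at nearly any angle from the handle.
- disc (a joint): Turn of the disc in rad: 0 with the handle straight above the spindle, growing as the handle goes over towards the stand's +x side (pi/2: handle level with the spindle on that side; pi or -pi: handle straight below). It turns endlessly both ways, and stays wherever it is left.
- handle_mid (a point): Middle of the handle: a light wooden sleeve 22 mm across, 80 mm long, spinning freely on its steel pin, so it may be gripped tightly. The pin is parallel to the spindle, 60 mm from its axis; this point is 80 mm to the stand's -y side of stand_axis, 65 mm out from the disc's face. Fingers pointing down can follow the handle all the way round beside the disc.
- handle: The same sleeve, as a part that turns about its own pin. Origin at its middle.
- bowl: Small terracotta bowl, 90 mm across, 40 mm high, standing on the bench beyond the stand. Leave alone. Origin under its centre.
- cup: Terracotta cup, 68 mm across, 75 mm high, on the bench. Leave alone. Origin under its centre.
- rib: Flat wooden shaping rib, 100 x 50 x 8 mm, on the bench. Leave alone. Origin under its centre.

How it is judged (in metres and radians):
On the way:
1. the handle is gripped and the disc has been turned by it, the handle at least 40 mm from where it started (contact force between the fingers and handle above 1 N and distance of handle_mid from where it was at the start of the episode above 0.04 m), for 0.2 s.
At the end, for the whole second after the job is handed in: the disc's heavy side is within 0.3 rad (17 degrees) of straight below the spindle, the disc is still (under 0.05 rad/s) and the fingers still hold the handle (over 1 N) (z of heavy_c0 in the frame of stand below 0.117 m and velocity of joint disc between -0.05 and 0.05 rad/s and contact force between the fingers and handle above 1 N); the arm keeps its last pose, push and grip.
It fails at once if the bowl, cup or rib is moved by more than 20 mm (distance of any of bowl, cup, rib from where it was at the start of the episode above 0.02 m).
It also fails if it takes over 72 s, if anything falls off the work surface, if the arm or the gripper's body presses on something with over 40 N, if the wrist force passes 120 N, or if a joint passes its speed limit or range.

## Working session

There is one attempt and no reset: what is moved stays moved. The work goes in short steps, Python scripts to look and compute and a shell command to move; the robot and the scene stay as the last step left them, time stands still between calls to the robot, and variables do not carry over. Pictures are saved under pics/ and viewed, at most 10 in all, crops included, and the job is handed in when it is done.

```bash
ls; mkdir -p pics; cat > h.py <<'E'
import numpy as np, cv2
from plant import telemetry, cams, workorder, spotter
def cam(n):
    i=cams.camera_info(n); f=192/np.tan(np.radians(i["vfov"]/2))
    R=cv2.Rodrigues(np.array(i["rvec"],float))[0]; return i,f,R,np.array(i["tvec"],float).ravel()
def world(n,u,v,d):
    i,f,R,t=cam(n); u,v,d=map(np.asarray,(u,v,d))
    c=np.stack([(u-i["cx"])/f*d,(v-i["cy"])/f*d,d],-1); return (c-t)@R
E
python3 - <<'E'
from h import *
s=telemetry.sense(); print(s)
for n in ("scene","side"):
    im,d=cams.snapshot(n); cv2.imwrite(f"pics/{n}.png",im[:,:,::-1]); np.save(f"{n}.npy",d)
    for l in ("handle_mid","stand","stand_axis","bowl","cup","rib"):
        for r in spotter.pinpoint(n,l)[:1]:
            u,v=r["point"]; dd=d[int(v),int(u)]; print(n,l,r["p"],u,v,dd,world(n,u,v,dd))
    for l in ("handle","disc"):
      for r in spotter.masks_of(n,l)[:1]:
        vv,uu=np.nonzero(r["mask"]&(d>0)); P=world(n,uu,vv,d[vv,uu]); print(n,l,r["p"],r["extent"],np.median(P,0),np.percentile(P,5,0),np.percentile(P,95,0))
E
```

```text
pics
{'t': 0.0, 'q': array([-7.97615312e+01,  5.03866316e+00,  7.86227050e+01, -1.91852029e-03,
        9.64629535e+01, -5.90848461e+00]), 'joint_vel': array([-0.04805799,  0.01333161, -0.05233177,  0.01204748, -0.00307522,
        0.09176371]), 'joint_efforts': array([ 1.69593745e-04, -3.40177989e+01, -3.02425504e+01,  7.18668429e-02,
        3.29808611e-02, -1.85307904e-04]), 'eef_pos': array([ 0.15283161, -0.52777516,  0.20432649]), 'orientation': array([-1.79876142e+02, -1.09009830e-02,  1.61467277e+01]), 'contact_force': array([-0.57070588,  0.44018642,  0.32959588]), 'moment': array([ 0.04206679,  0.02499395, -0.00894332]), 'finger_force': 0.0, 'gripper_width': 0.09422365863228195}
scene handle_mid 0.64 267.5 160.5 1.3693168 [0.59763957 0.03773258 0.22686358]
scene stand 0.61 280.4 188.8 1.5749084 [0.58031469 0.1214979  0.01877926]
scene stand_axis 0.73 281.8 155.9 1.4472425 [0.58490262 0.11484564 0.17929288]
scene bowl 0.72 321.5 215.8 1.5192677 [0.74107508 0.13584218 0.00610916]
scene cup 0.72 267.3 160.5 1.3693168 [0.59723132 0.03734251 0.22686509]
scene rib 0.74 323.5 144.5
[... 393 characters left out ...]
.58885208 0.06440579 0.22617673]
side stand 0.71 254.6 251.9 1.1974189 [0.58481986 0.20694688 0.06268705]
side stand_axis 0.89 259.2 212.5 1.1471312 [0.57469174 0.18965395 0.19233697]
side bowl 0.66 209.6 254.9 1.2518356 [0.72641434 0.17564223 0.01798584]
side cup 0.79 280.3 175.5 1.7120175 [ 0.50143155 -0.36812163  0.02257484]
side rib 0.59 270.3 315.2 1.0541528 [0.53326861 0.40127154 0.00946998]
side handle 0.61 [250.0, 173.2, 260.4, 185.4] [0.59057739 0.05257515 0.22495845] [0.58174816 0.02123837 0.21994543] [0.60070396 0.08704963 0.22843221]
side disc 0.85 [236.8, 173.6, 286.2, 232.3] [0.57391524 0.14185773 0.1911519 ] [0.50843144 0.06759839 0.11862054] [0.63357126 0.14610757 0.23293201]
```

```bash
python3 - <<'E'
import cv2,numpy as np
a=cv2.imread("pics/scene.png")[100:260,200:360];b=cv2.imread("pics/side.png")[150:310,190:350]
cv2.imwrite("pics/ab.png",cv2.resize(np.hstack([a,b]),(800,400),interpolation=cv2.INTER_CUBIC))
from h import *
# disc front face/axis direction from scene depth: points on disc & handle
d=np.load("scene.npy")
vv,uu=np.mgrid[100:260,200:360];dd=d[100:260,200:360];P=world("scene",uu.ravel(),vv.ravel(),dd.ravel())
im=cv2.imread("pics/scene.png")[100:260,200:360].reshape(-1,3)
k=(P[:,2]>.09)&(P[:,2]<.29)&(P[:,1]>-.05)&(P[:,1]<.25)&(P[:,0]>.45)&(P[:,0]<.72)
h=k&(P[:,2]>.215)&(P[:,1]<.085); H=P[h]; print(len(H),H.mean(0),H.min(0),H.max(0))
c,_,V=(lambda m:(m,)+np.linalg.svd(H-m)[1:])(H.mean(0)); print("handle dir",V[0])
dp=P[k&(P[:,2]<.21)&(P[:,1]<.2)]; 
# RANSAC plane
best=0
rng=np.random.default_rng(0)
for _ in range(500):
    q=dp[rng.choice(len(dp),3,False)];n=np.cross(q[1]-q[0],q[2]-q[0]);n/=np.linalg.norm(n)+1e-9
    if abs(n[1])<.7: continue
    m=abs((dp-q[0])@n)<.004
    if m.sum()>best: best=m.sum();B=(n,m)
q=dp[B[1]];n=np.linalg.svd(q-q.mean(0))[2][2];print("face n",n,len(q),q.mean(0),q.min(0),q.max(0))
E
```

```text
190 [0.59665253 0.04199407 0.22438144] [0.58287352 0.00133675 0.21504253] [0.60567854 0.08411875 0.23323325]
handle dir [0.04717401 0.99851493 0.02724957]
face n [1.80717078e-02 9.99836445e-01 7.04262552e-04] 670 [0.57926053 0.11384871 0.15784485] [0.49539953 0.10918951 0.09045374] [0.6472125  0.11910133 0.20988443]
```

View pics/ab.png

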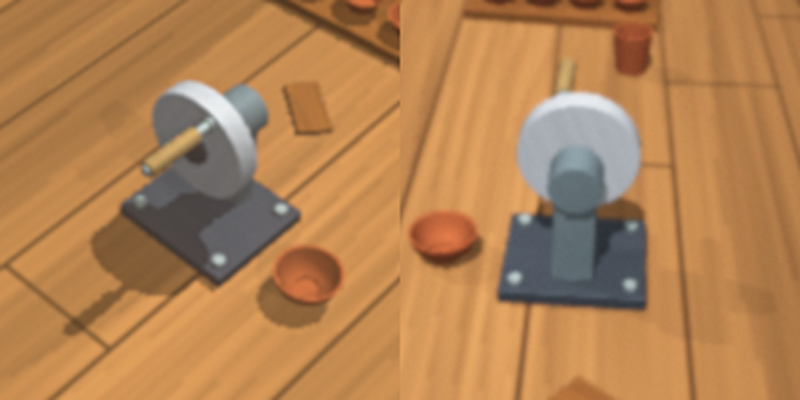

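View pics/scene.png

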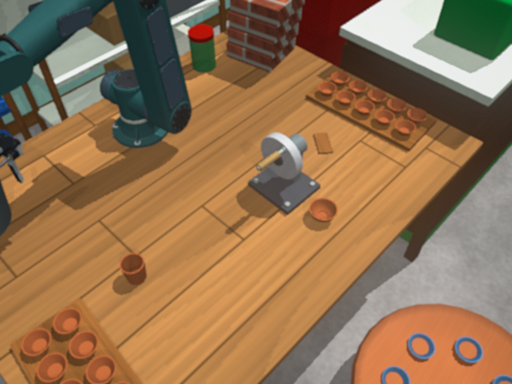

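The disc stands with its spindle almost along world y and the handle at the upper right. In the scene picture the handle is at about (267,160), the bowl at (322,210), the cup at (133,268) and the rib at (323,144). I'll turn the tool first, raise it, then cross over to the handle.

```bash
python3 -m inch '{"slide":[[0,0,-0.4],[0,0,-0.4],[0,0,-0.4],[0,0,-0.4],[0,0,-0.4]],"twist":[-0.0447,-0.0447,-0.0447,-0.0447,-0.0447]}' 1 20
python3 -m inch '{"slide":[[0,0,-0.4],[0,0,-0.4],[0,0,-0.4],[0,0,-0.4],[0,0,0]],"twist":[-0.0447,-0.0447,-0.0447,-0.0447,0]}'
```

```text
t: 1.4
eef_pos: [0.1529, -0.5283, 0.2559]
orientation: [180.0, 0.0, 56.7]
contact_force: [0.3, 0.4, -0.6]
gripper_width: 0.0937
finger_force: 0.0
t: 1.9
eef_pos: [0.153, -0.5289, 0.2973]
orientation: [180.0, 0.2, 88.5]
contact_force: [0.9, -0.4, 0.0]
gripper_width: 0.0938
finger_force: 0.0
```

```bash

python3 -m inch '{"slide":[[0.936,0.686,0],[0.936,0.686,0],[0.936,0.686,0],[0.936,0.686,0],[0.936,0.686,0]],"twist":[0,0,0,0,0]}' >/dev/null
python3 -m inch '{"slide":[[0.936,0.686,0],[0.936,0.686,0],[0.936,0.686,0],[0.936,0.686,0],[0.936,0.686,0]],"twist":[0,0,0,0,0]}' 
python3 -m inch '{"slide":[[0.936,0.686,0],[0.936,0.686,0],[0.936,0.686,0],[0.936,0.686,0],[0.936,0.686,0]],"twist":[0,0,0,0,0]}' >/dev/null
python3 -m inch '{"slide":[[0.936,0.686,0],[0.936,0.686,0],[0.936,0.686,0],[0.936,0.686,0],[0.936,0.686,0]],"twist":[0,0,0,0,0]}' >/dev/null
python3 -m inch '{"slide":[[0.936,0.686,0],[0.936,0.686,0],[0.936,0.686,0],[0.936,0.686,0],[0.936,0.686,0]],"twist":[0,0,0,0,0]}' >/dev/null
python3 -m inch '{"slide":[[0,0,0],[0,0,0]],"twist":[0,0]}'
python3 - <<'E'
from h import *
from scipy.spatial.transform import Rotation as Ro
s=telemetry.sense(); im,d=cams.snapshot("wrist"); cv2.imwrite("pics/w.png",im[:,:,::-1])
i=cams.camera_info("wrist"); f=192/np.tan(np.radians(i["vfov"]/2)); T=np.array(i["tool_from_camera"])
R=Ro.from_euler("xyz",s["orientation"],degrees=True).as_matrix()
def W(u,v,dd):
    c=np.stack([(u-i["cx"])/f*dd,(v-i["cy"])/f*dd,dd],-1); return (c@T[:3,:3].T+T[:3,3])@R.T+s["eef_pos"]
for l in ("handle","disc"):
  for r in spotter.masks_of("wrist",l)[:1]:
    vv,uu=np.nonzero(r["mask"]&(d>0)); P=W(uu,vv,d[vv,uu]); m=np.median(P,0); P=P[np.linalg.norm(P-m,axis=1)<.12]
    print(l,r["p"],r["extent"],m,np.percentile(P,2,0),np.percentile(P,98,0)); 
    if l=="handle": print(np.linalg.svd(P-P.mean(0),full_matrices=False)[2][0])
print(spotter.pinpoint("wrist","handle_mid")[:1])
E
```

```text
t: 2.9
eef_pos: [0.3307, -0.2976, 0.2949]
orientation: [-180.0, -0.0, 88.4]
contact_force: [0.6, 0.2, 0.2]
gripper_width: 0.0941
finger_force: 0.0
t: 4.6
eef_pos: [0.5961, 0.0459, 0.2944]
orientation: [-179.9, 0.0, 88.5]
contact_force: [-0.7, -0.5, -0.3]
gripper_width: 0.0942
finger_force: 0.0
handle 0.76 [233.6, 150.0, 267.5, 252.6] [0.59201824 0.04883198 0.22432022] [0.58167853 0.00981955 0.21737825] [0.60216963 0.08584702 0.22684261]
[ 0.02074573  0.99977951 -0.00324749]
disc 0.69 [135.5, 70.7, 312.8, 253.8] [0.58695636 0.11973429 0.22496898] [0.5118638  0.01374613 0.18042031] [0.63571891 0.14108804 0.23480183]
[{'point': [252.1, 200.0], 'p': 0.76}]
```

View pics/w.png

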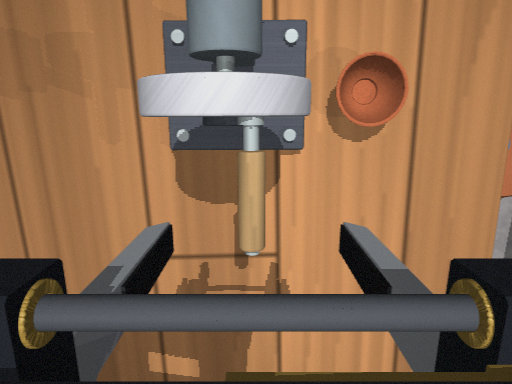

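The wrist picture shows the handle between the fingers, with its middle near (252,200), about 4 mm to the -x side of the tool. The disc is above it in the picture and the bowl is at (371,90), clear of the fingers. Next I go down and grip.

```bash

python3 -m inch '{"slide":[[0.08,-0.16,0.78],[0,0,0.78],[0,0,0.78],[0,0,0.78],[0,0,0.78]],"twist":[0,0,0,0,0]}'
python3 -m inch '{"slide":[[0,0,0],[0,0,0]],"twist":[0,0]}' 
python3 -m inch '{"slide":[[0,0,0],[0,0,0],[0,0,0],[0,0,0],[0,0,0]],"twist":[0,0,0,0,0]}' 0 40
python3 -m inch '{"slide":[[0,0,0],[0,0,0],[0,0,0],[0,0,0],[0,0,0]],"twist":[0,0,0,0,0]}'
python3 - <<'E'
from h import *
print(telemetry.sense())
xc,zc=0.571,0.160
x0=telemetry.sense()["eef_pos"]; th0=np.arctan2(x0[0]-xc,x0[2]+.019-zc); print(np.degrees(th0), np.hypot(x0[0]-xc,x0[2]+.019-zc))
E
```

```text
t: 5.3
eef_pos: [0.592, 0.0469, 0.1977]
orientation: [179.9, 0.0, 88.5]
contact_force: [1.2, 0.3, -0.2]
gripper_width: 0.0936
finger_force: 0.0
t: 5.5
eef_pos: [0.5921, 0.0472, 0.1984]
orientation: [180.0, 0.0, 88.5]
contact_force: [-0.1, 0.1, 1.0]
gripper_width: 0.0938
finger_force: 0.0
t: 6.0
eef_pos: [0.5924, 0.0478, 0.1982]
orientation: [180.0, 0.0, 88.6]
contact_force: [0.2, 0.1, 0.2]
gripper_width: 0.0574
finger_force: 0.0
t: 6.5
eef_pos: [0.5923, 0.0478, 0.1979]
orientation: [-180.0, 0.0, 88.6]
contact_force: [0.3, 0.9, 0.7]
gripper_width: 0.0211
finger_force: 40.0
{'t': 6.5, 'q': array([-8.49327456e-01,  1.07444752e+01,  7.29485678e+01, -5.40271364e-03,
        9.63168320e+01,  5.90576924e-01]), 'joint_vel': array([-0.01849476, -0.01841324,  0.04384649,  0.05879497,  0.05796973,
        0.09084674]), 'joint_efforts': array([-2.17742706e-02, -3.83186245e+01, -3.03315496e+01,  7.11077917e-02,
       -3.28276539e-02,  1.33197199e-02]), 'eef_pos': array([0.59225726, 0.04779335, 0.19790831]), 'orientation': array([-1.79990181e+02,  5.47151282e-03,  8.85595021e+01]), 'contact_force': array([0.31107916, 0.85871427, 0.67361763]), 'moment': array([-0.01361131, -0.00143172,  0.02354703]), 'finger_force': 40.000773668289185, 'gripper_width': 0.021112040295769897}
20.482428545020266 0.060748884464049344
```

```bash
(
python3 -m inch '{"slide":[[0,0.379,0.177],[0,0.342,0.240]],"twist":[0,0]}'
python3 -m inch '{"slide":[[0,0.296,0.296],[0,0.240,0.342]],"twist":[0,0]}'
python3 -m inch '{"slide":[[0,0.177,0.379],[0,0.108,0.404]],"twist":[0,0]}'
python3 -m inch '{"slide":[[0,0.036,0.416],[0,-0.036,0.416]],"twist":[0,0]}'
) | tee f1.log | grep -E "eef|force|t:"
```

```text
t: 6.7
eef_pos: [0.6097, 0.0474, 0.1869]
contact_force: [-4.4, 0.2, -0.7]
finger_force: 40.0
t: 6.9
eef_pos: [0.6228, 0.0472, 0.17]
contact_force: [-8.8, 0.9, 0.4]
finger_force: 40.0
t: 7.1
eef_pos: [0.6289, 0.0471, 0.1505]
contact_force: [-10.6, 0.0, 3.9]
finger_force: 40.0
t: 7.3
eef_pos: [0.6284, 0.0471, 0.1307]
contact_force: [-13.1, -0.1, 9.3]
finger_force: 40.0
```

```bash
(
python3 -m inch '{"slide":[[0,-0.188,0.404],[0,-0.177,0.379]],"twist":[0,0]}'
python3 -m inch '{"slide":[[0,-0.240,0.342],[0,-0.296,0.296]],"twist":[0,0]}'
python3 -m inch '{"slide":[[0,-0.342,0.240],[0,-0.379,0.177]],"twist":[0,0]}'
python3 -m inch '{"slide":[[0,-0.404,0.108],[0,-0.416,0.036]],"twist":[0,0]}'
python3 -m inch '{"slide":[[0,-0.416,-0.036],[0,-0.404,-0.108]],"twist":[0,0]}'
) | tee f2.log | grep -E "eef|contact|t:"
```

```text
t: 7.5
eef_pos: [0.6222, 0.0472, 0.1134]
contact_force: [-6.9, 0.4, 13.0]
t: 7.7
eef_pos: [0.6116, 0.0474, 0.0993]
contact_force: [-0.7, 0.1, 13.7]
t: 7.9
eef_pos: [0.597, 0.0477, 0.0889]
contact_force: [8.5, -1.0, 5.3]
t: 8.1
eef_pos: [0.5758, 0.0482, 0.0827]
contact_force: [8.2, -0.1, -2.4]
t: 8.3
eef_pos: [0.5533, 0.0487, 0.0847]
contact_force: [7.4, 0.3, -4.7]
```

```bash
(
python3 -m inch '{"slide":[[0,-0.379,-0.177],[0,-0.342,-0.240]],"twist":[0,0]}'
python3 -m inch '{"slide":[[0,-0.296,-0.296],[0,-0.240,-0.342]],"twist":[0,0]}'
python3 -m inch '{"slide":[[0,-0.177,-0.379],[0,-0.108,-0.404]],"twist":[0,0]}'
python3 -m inch '{"slide":[[0,-0.036,-0.416],[0,0.036,-0.416]],"twist":[0,0]}'
) | tee f3.log | grep -E "eef|contact|t:"
```

```text
t: 8.5
eef_pos: [0.5337, 0.0491, 0.0944]
contact_force: [5.5, -0.3, -5.4]
t: 8.7
eef_pos: [0.5185, 0.0494, 0.1109]
contact_force: [3.8, -0.3, -5.1]
t: 8.9
eef_pos: [0.5104, 0.0497, 0.1317]
contact_force: [3.5, -1.0, -4.4]
t: 9.1
eef_pos: [0.5104, 0.0497, 0.1531]
contact_force: [1.9, -0.8, -4.0]
```

```bash
(
python3 -m inch '{"slide":[[0,0.108,-0.404],[0,0.177,-0.379]],"twist":[0,0]}'
python3 -m inch '{"slide":[[0,0.240,-0.342],[0,0.296,-0.296]],"twist":[0,0]}'
python3 -m inch '{"slide":[[0,0.342,-0.240],[0,0.379,-0.177]],"twist":[0,0]}'
python3 -m inch '{"slide":[[0,0.404,-0.108],[0,0.416,-0.036]],"twist":[0,0]}'
python3 -m inch '{"slide":[[0,0.416,0.036],[0,0.404,0.108]],"twist":[0,0]}'
) | tee f4.log | grep -E "eef|contact|t:"
cat > fit.py <<'E'
import re,sys,numpy as np
from scipy.optimize import least_squares
rows=[]
for k,fn in enumerate(sys.argv[1:]):
    t=open(fn).read(); sg=-1 if fn.startswith("b") else 1
    for p,c in zip(re.findall(r"eef_pos: \[(.*?)\]",t),re.findall(r"contact_force: \[(.*?)\]",t)):
        rows.append([*eval(p),*eval(c),sg])
A=np.array(rows); x,z,fx,fz,s=A[:,0],A[:,2],A[:,3],A[:,5],A[:,6]
c=least_squares(lambda q:np.hypot(x-q[0],z-q[1])-q[2],[.57,.142,.06]).x; print("circle",c)
th=np.arctan2(x-c[0],z-c[1]); T=-.06*(fx*np.cos(th)-fz*np.sin(th)) # torque by arm on disc in +theta
rad=fx*np.sin(th)+fz*np.cos(th)
# T = drag*s + g*sin-type: heavy at th+phi, arm must supply -U sin(th+phi)
M=np.c_[s,-np.sin(th),-np.cos(th)]
if abs(s.sum())==len(s): pass
q,*_=np.linalg.lstsq(M,T,rcond=None); r=T-M@q
print("drag",q[0],"U",np.hypot(q[1],q[2]),"phi deg",np.degrees(np.arctan2(q[2],q[1])),"rms",r.std())
for a in np.c_[np.degrees(th)%360,T,M@q,rad,s].round(3): print(*a)
E
python3 fit.py f1.log f2.log f3.log f4.log
```

```text
t: 9.3
eef_pos: [0.5178, 0.0495, 0.1728]
contact_force: [0.2, -1.9, -2.8]
t: 9.5
eef_pos: [0.5316, 0.0492, 0.1889]
contact_force: [-0.6, -1.2, -2.3]
t: 9.7
eef_pos: [0.5505, 0.0488, 0.1993]
contact_force: [-0.5, -2.2, -2.1]
t: 9.9
eef_pos: [0.571, 0.0483, 0.2024]
contact_force: [-1.4, -1.9, -0.4]
t: 10.1
eef_pos: [0.5914, 0.0479, 0.1983]
contact_force: [-2.4, -2.0, -0.6]
circle [0.56954655 0.14237484 0.06002424]
drag 0.310039057985002 U 0.2355912281809964 phi deg 104.49992551205106 rms 0.02439295061426961
42.045 0.168 0.18 -3.467 1.0
62.582 0.264 0.257 -7.627 1.0
82.205 0.318 0.338 -9.973 1.0
101.22 0.394 0.412 -14.659 1.0
118.824 0.484 0.472 -12.313 1.0
135.687 0.544 0.514 -10.292 1.0
152.824 0.599 0.54 -0.833 1.0
174.018 0.474 0.543 3.242 1.0
195.732 0.504 0.514 2.518 1.0
216.767 0.458 0.457 1.034 1.0
238.342 0.38 0.38 -0.558 1.0
259.769 0.297 0.293 -2.663 1.0
280.278 0.216 0.211 -2.583 1.0
300.454 0.139 0.144 -1.592 1.0
320.799 0.115 0.096 -1.403 1.0
341.5 0.068 0.075 -1.833 1.0
1.387 0.083 0.083 -0.434 1.0
21.344 0.121 0.119 -1.432 1.0
```

The one-way fit puts the heavy side about 104° ahead of the handle. I'll turn the disc back the other way to check that, ending near 80°.

```bash
(
python3 -m inch '{"slide":[[0,-0.404,-0.108],[0,-0.416,-0.036]],"twist":[0,0]}'
python3 -m inch '{"slide":[[0,-0.416,0.036],[0,-0.404,0.108]],"twist":[0,0]}'
python3 -m inch '{"slide":[[0,-0.379,0.177],[0,-0.342,0.240]],"twist":[0,0]}'
python3 -m inch '{"slide":[[0,-0.296,0.296],[0,-0.240,0.342]],"twist":[0,0]}'
python3 -m inch '{"slide":[[0,-0.177,0.379],[0,-0.108,0.404]],"twist":[0,0]}'
python3 -m inch '{"slide":[[0,-0.036,0.416],[0,0.036,0.416]],"twist":[0,0]}'
python3 -m inch '{"slide":[[0,0.108,0.404],[0,0.177,0.379]],"twist":[0,0]}'
python3 -m inch '{"slide":[[0,0.240,0.342],[0,0.296,0.296]],"twist":[0,0]}'
) > b1.log; python3 fit.py f1.log f2.log f3.log f4.log b1.log | (head -2; tail -8); tail -5 b1.log
```

```text
circle [0.56956768 0.14234234 0.06001196]
drag 0.3017391872912448 U 0.22614889658372125 phi deg 102.75080430213238 rms 0.027969814059027386
eef_pos: [0.5325, 0.0492, 0.0951]
orientation: [179.9, 0.0, 88.6]
contact_force: [0.7, -3.0, 4.3]
gripper_width: 0.0212
finger_force: 40.0
```

```bash
(
python3 -m inch '{"slide":[[0,0.342,0.240],[0,0.379,0.177]],"twist":[0,0]}'
python3 -m inch '{"slide":[[0,0.404,0.108],[0,0.416,0.036]],"twist":[0,0]}'
python3 -m inch '{"slide":[[0,0.416,-0.036],[0,0.404,-0.108]],"twist":[0,0]}'
python3 -m inch '{"slide":[[0,0.379,-0.177],[0,0.342,-0.240]],"twist":[0,0]}'
python3 -m inch '{"slide":[[0,0.296,-0.296],[0,0.240,-0.342]],"twist":[0,0]}'
python3 -m inch '{"slide":[[0,0.177,-0.379],[0,0.108,-0.404]],"twist":[0,0]}'
python3 -m inch '{"slide":[[0,0.036,-0.416],[0,-0.036,-0.416]],"twist":[0,0]}'
) > b2.log; python3 -m inch '{"slide":[[0,0,0],[0,0,0],[0,0,0]],"twist":[0,0,0]}'; python3 fit.py f1.log f2.log f3.log f4.log b1.log b2.log >o; head -2 o; tail -15 o;  python3 fit.py b1.log b2.log|sed -n 2p
```

```text
t: 13.4
eef_pos: [0.6284, 0.0471, 0.1539]
orientation: [180.0, -0.0, 88.6]
contact_force: [-4.9, -2.1, 2.0]
gripper_width: 0.021
finger_force: 40.0
circle [0.56954672 0.14233204 0.06000647]
drag 0.30112811168330644 U 0.22729422326865342 phi deg 103.23066884887753 rms 0.028094796514536433
4.825 -0.478 -0.517 -0.531 -1.0
345.288 -0.505 -0.528 0.58 -1.0
325.778 -0.522 -0.513 4.607 -1.0
304.384 -0.447 -0.469 7.884 -1.0
281.815 -0.325 -0.397 5.833 -1.0
260.091 -0.289 -0.314 0.883 -1.0
238.902 -0.272 -0.231 -0.628 -1.0
218.109 -0.126 -0.159 -3.815 -1.0
197.985 -0.122 -0.107 -6.594 -1.0
178.232 -0.119 -0.078 -10.366 -1.0
159.083 -0.041 -0.076 -11.931 -1.0
140.932 -0.053 -0.097 -9.861 -1.0
122.705 -0.14 -0.138 -4.922 -1.0
102.662 -0.214 -0.202 -3.094 -1.0
81.299 -0.289 -0.283 -2.254 -1.0
drag 0.28859210670774926 U 0.21547109474295503 phi deg 102.48491983478193 rms 0.029673992528692274
```

```bash
python3 -m inch '{"slide":[[0,0,-0.08],[0,0,0],[0,0,0],[0,0,0],[0,0,0]],"twist":[0,0,0,0,0]}'; python3 -m inch '{"slide":[[0,0,0],[0,0,0],[0,0,0],[0,0,0],[0,0,0]],"twist":[0,0,0,0,0]}'; python3 -c "
from plant import workorder; print(workorder.job_done())"
```

```text
t: 13.9
eef_pos: [0.6284, 0.0471, 0.1542]
orientation: [-179.9, -0.0, 88.6]
contact_force: [-4.3, -0.9, 0.3]
gripper_width: 0.0211
finger_force: 40.0
t: 14.4
eef_pos: [0.6284, 0.047, 0.1542]
orientation: [-179.9, -0.0, 88.6]
contact_force: [-4.4, -1.1, -0.4]
gripper_width: 0.0211
finger_force: 40.0
the job is handed in; nothing more can be done
None
```

The job is handed in, with no verdict returned: turning the disc both ways put the heavy side about 103° ahead of the handle, so I'm holding the handle at about 79° with a 40 N grip, the disc at rest, and the heavy side about 2° from straight down by my estimate.

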